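# Swap the faulty pull gauge on the bench stand and proof-pull the new one

## Robot

A 6-joint arm with a two-finger parallel gripper is mounted at the origin on the work surface. World frame = base frame: x ahead of the robot, y to its left, z up, the work surface at z = 0. Lengths are in m, angles in rad, forces in N, time in s.
With the tool pointing down it reaches from about 0.275 to 1 m from the base axis. Payload 8.4 kg.
Tool frame: the origin (TCP) lies on the centre line of the jaws, within the pads' length; the fingertips stand 17 mm ahead of it and the grasp point (between the pads) lies 2 mm behind it (bot.tcp_to_tips is the z of the fingertips in the tool frame, in m); z points along the fingers, y is the line along which they close (so a half turn about z gives the same grasp; the last joint's range is limited). The gripper opens to 85 mm and grips with 20 to 120 N. Pads are 22 mm wide; open, the fingers measure 114 mm over their backs; the gripper's body (76 mm by 85 mm) begins 54 mm behind the grasp point. The pads swing forward as they close: fully open they stand 13 mm farther back than shut.
Start: joints at [1.135, 0.353, 1.633, -0, 1.155, -0.002], TCP at [0.263, 0.567, 0.248] pointing down, gripper open.
Joint ranges: [-2.63, 2.63], [-0.92, 2.1], [0.06, 2.66], [-1.3, 4.44], [0, 2.69], [-3.02, 3.02]. Speed limits (rad/s): [2.22, 2.22, 2.79, 3.14, 3.14, 3.14].

## Interface

Orientations are given as a unit quaternion [x, y, z, w].
In Python, from workcell import bot, hand, kinematics, get_obs, vision, hand_in gives the robot as it stands. The module is installed in compiled form; this text tells all that it offers. Calls block until the motion is done:
- bot.reach(position, orientation): joint-space move of the TCP to a pose.
- bot.servo_line(position, ori=None, velocity=0.15): straight line of the TCP; ori=None keeps the orientation; velocity is the mean speed in m/s.
- bot.goto_joints(angles): joint-space move.
- hand.move_gripper(opening, strength=None): finger opening in m; strength is the grip in N (None keeps the last); returns when the fingers have stopped.
- bot.dwell(seconds).
- kinematics.solve_ik(position, orientation): joint angles nearest the present ones, or None.
- get_obs(): the state.
- vision.read_camera(name): name is "scene" or "top"; returns a dict with "frame" (400x640x3 uint8, red, green, blue), "intrinsics" (3x3 intrinsics, pixels), "view" (4x4, takes a point from world to camera coordinates). Camera axes: x right, y down, z forward; pixel columns grow to the right and rows downward; lengths in m; the calibration is good to about 2 mm. A picture is of the moment at which its call begins. There is no depth.
A pose or a line that the arm cannot do raises bot.IKError and nothing moves.
- hand_in(): hands the job in; it is judged then, once.
The state is a dict: "time_s": time; "joint_pos": joint angles; "joint_vel": joint speeds; "joint_efforts": joint torques, N m; "position": TCP position; "orientation": TCP orientation; "wrist_force": force on the tool from outside, world axes, zero at the start; "ft_torque": the same for the moment, N m; "gripper_width": finger opening in m; "grip_force": force on a finger pad.
Only numpy, scipy, OpenCV 4.12 (cv2) and the standard library are available. Lean on these libraries where they do the work, as an engineer would, in place of code of your own. Each camera call takes 0.05 s, during which the arm holds its last target. There are 200 camera calls.

## Task

Take the red-striped faulty spring gauge out of the test stand and put it in the red reject bin, then lay the good gauge (white scale) flat in the stand, tab towards the red line, and let go of it. Now take its black tab, draw the slide out until the tab's white line is over the red line on the stand, hold it there for two seconds, and ease it fully home without letting it snap back. Leave the good gauge seated in the stand, and leave the other things on the bench undisturbed.

Things in the scene. Friction and masses are not known exactly. Their poses are not given: they have to be found in the camera images.
- reject_gauge: Faulty spring pull gauge: aluminium housing 130 (x) x 38 (y) x 44 tall with black ends; a steel bar 12 wide, centred 16 above the underside, slides out of its -x end and carries a black pull tab. Red stripe on top and sides; slide loose, up to 25 mm out. Origin under the housing's middle; x points away from the tab, z up. 0.39 kg. Starts in the stand.
- good_gauge: Good spring pull gauge: aluminium housing 130 (x) x 38 (y) x 44 tall with black ends; a steel bar 12 wide, centred 16 above the underside, slides out of its -x end and carries a black pull tab. White scale strip with black ticks on top. Origin under the housing's middle; x points away from the tab, z up. 0.39 kg. Starts loose on the bench.
- good_slide_tab (a point): Middle of the top of the good gauge's tab, on the white line across it. Tab: 16 thick (x), 28 wide (y), from 8 to 46 mm above the gauge's underside; its middle is 100 mm from the housing's middle (x = -100) when home, and moves along the gauge's -x as the slide is drawn. The faulty gauge's tab is the same.
- good_slide (a joint): How far the good gauge's slide is drawn out, m: 0 fully home, 0.10 the end stop. The spring pulls it home with about 2.4 N at home and 60 N/m more as it is drawn.
- seat (a point): Middle of the stand's seat floor, 10 mm above the bench; x along the seat, tab end at -x, z up. A seated gauge has its origin here and the same axes. The seat is an open-topped cradle, 140 x 46 mm clear, on a fixed grey plate 290 x 110 x 10 that reaches from x = -203 to 87 mm.
- stand: The fixed stand, origin 10 mm below the seat. Walls, heights above its plate: end wall 20 high at x 70 to 80, |y| < 33; two cheeks 20 high at x -80 to -70, |y| 13 to 43, a gap between for the bar; four corner blocks 16 high, |y| 23 to 33, x -74 to -46 and 42 to 70 mm. The sides between are open for fingers.
- mark (a point): The red line: middle of the underside of a fixed red strip 5 (x) x 100 (y) x 3 high across the stand's plate, parallel to the seat's y, 45 to 75 mm beyond where the tab stands at home. Its x axis is the stand's.
- reject_bin_in (a point): Centre of the inner floor (5 mm above the bench) of the fixed red reject bin, an open box of 260 (x) x 170 (y) x 50 high outside with 5 mm walls.
- pattern_weight: Bystander: dark steel pattern weight with a loop handle, 115 x 60 x 82 high; origin under its middle.
- rivet_jar: Bystander: jar 64 across, 85 high; origin under its middle.

How it is judged:
By the outcome, as a careful person would: the job done as asked, in the order asked, and still so for the second after the job is handed in, with the robot touching nothing.
It also fails if it takes over 72 s, if anything falls off the work surface, if the arm or the gripper's body presses on something with over 40 N, if the wrist force passes 120 N, or if a joint passes its speed limit or range.

## Working session

There is one attempt and no reset: what is moved stays moved. The work goes in short steps, each a Python script; the robot and the scene stay as the last script left them, time stands still between calls to the robot, and variables do not carry over. Pictures are saved under pics/ and viewed, at most 10 in all, crops included, and the job is handed in when it is done.

```bash
mkdir -p pics
python3 - <<'E'
from workcell import bot,hand,get_obs,vision
import cv2,numpy as np
for n in("scene","top"):
    d=vision.read_camera(n); cv2.imwrite(f"pics/{n}0.png",d["frame"][:,:,::-1])
    print(n,np.round(d["intrinsics"],1).tolist(),np.round(d["view"],4).tolist())
o=get_obs();print(o["time_s"],o["position"],o["orientation"],o["wrist_force"],o["gripper_width"],bot.tcp_to_tips)
E
```

```text
scene [[452.7, 0.0, 316.3], [0.0, 452.7, 204.4], [0.0, 0.0, 1.0]] [[0.6283, 0.7779, 0.009, -0.3119], [0.4222, -0.3313, -0.8438, -0.1829], [-0.6534, 0.5339, -0.5366, 1.5881], [0.0, 0.0, 0.0, 1.0]]
top [[433.9, 0.0, 327.1], [0.0, 433.9, 198.2], [0.0, 0.0, 1.0]] [[0.0079, -1.0, 0.0041, -0.0126], [-0.9776, -0.0086, -0.2104, 0.5158], [0.2104, -0.0024, -0.9776, 0.9361], [0.0, 0.0, 0.0, 1.0]]
0.1 [0.26252229 0.56673335 0.24764001] [ 2.15199459e-01  9.76569916e-01 -6.10363224e-04 -1.36417431e-04] [-0.05658395 -0.20919183  0.59788512] 0.0851768718789566 0.017
```

View pics/top0.png

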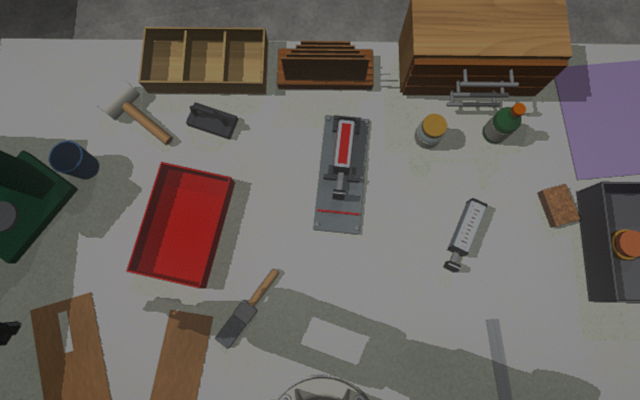

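View pics/scene0.png

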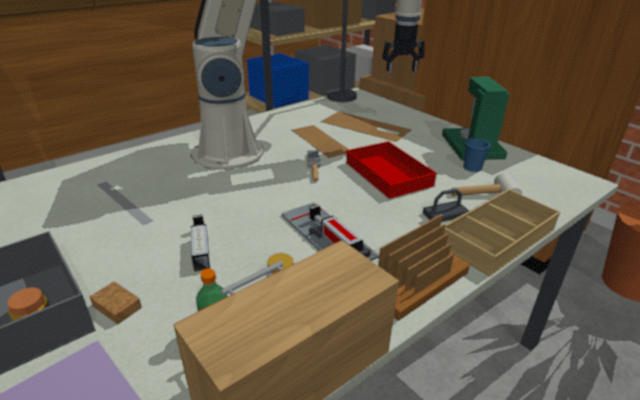

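```bash
cat > h.py <<'E'
import cv2,numpy as np
from workcell import bot,hand,kinematics,get_obs,vision
def cast(d,px,z):
    K,V=d["intrinsics"],d["view"]; R,t=V[:3,:3],V[:3,3]; C=-R.T@t
    px=np.atleast_2d(px).astype(float)
    r=np.c_[px,np.ones(len(px))]@np.linalg.inv(K).T@R
    return C+r*((z-C[2])/r[:,2])[:,None]
def proj(d,P):
    p=(np.atleast_2d(P)@d["view"][:3,:3].T+d["view"][:3,3])@d["intrinsics"].T
    return p[:,:2]/p[:,2:]
def blob(mask,roi):
    c0,r0,c1,r1=roi; m=np.zeros_like(mask); m[r0:r1,c0:c1]=mask[r0:r1,c0:c1]
    cs,_=cv2.findContours(m,cv2.RETR_EXTERNAL,cv2.CHAIN_APPROX_NONE)
    return max(cs,key=cv2.contourArea)[:,0]
def rect(d,mask,roi,z):
    w=cast(d,blob(mask,roi),z)[:,:2].astype(np.float32)
    c,s,_=cv2.minAreaRect(w); b=cv2.boxPoints((c,s,_))
    e=[b[1]-b[0],b[2]-b[1]]; e=max(e,key=np.linalg.norm)
    return np.array(c),sorted(s),np.arctan2(e[1],e[0])
def masks(f):
    h=cv2.cvtColor(f,cv2.COLOR_RGB2HSV); H,S,V=h[...,0],h[...,1],h[...,2]
    u=lambda m:m.astype(np.uint8)
    return dict(red=u(((H<8)|(H>172))&(S>130)&(V>60)),white=u((S<40)&(V>165)),dark=u(V<55),)
E
python3 - <<'E'
from h import *
d=vision.read_camera("top");f=d["frame"];m=masks(f)
for n,k,roi,z in [("stripe","red",(325,110,365,175),.054),("line","red",(310,200,370,222),.013),("bin","red",(110,150,250,300),.05),("scale","white",(450,195,490,262),.044)]:
    try:
        c,s,a=rect(d,m[k],roi,z);print(n,c,np.round(s,4),round(np.degrees(a),2))
    except Exception as e: print(n,e)
a=cv2.resize(f[105:240,300:385],None,fx=4.4,fy=4.4,interpolation=cv2.INTER_CUBIC)
b=cv2.resize(f[165:300,430:515],None,fx=4.4,fy=4.4,interpolation=cv2.INTER_CUBIC)
cv2.imwrite("pics/crop.png",np.hstack([a,b])[:,:,::-1])
print(f[230:240,455:480].mean(2).astype(int)[::3])
E
```

```text
stripe [ 0.64968228 -0.04685717] [0.0199 0.0981] -5.94
line [ 0.49217743 -0.03328546] [0.0038 0.0975] 84.69
bin [0.4559302  0.31987888] [0.1798 0.2577] -12.13
scale max() iterable argument is empty
[[101  77  79  83 111 138 140 138 141 140 138 140 132 111  92 109 140 139
  139 139 139 124 102 101 105]
 [ 76  79  90 120 138 141 130 127 140 140 124 100 107 127 141 140 139 139
  139 138 121  97 100 100 100]
 [ 78  97 126 140 139 139 140 140 136 131 134 140 139 142 139 139 141 139
  135 119 103 102 104 101 102]
 [ 99 130 140 139 137 135 136 135 143 142 138 131 129 140 139 139 140 132
  111  99 100 100 102 102 104]]
```

View pics/crop.png

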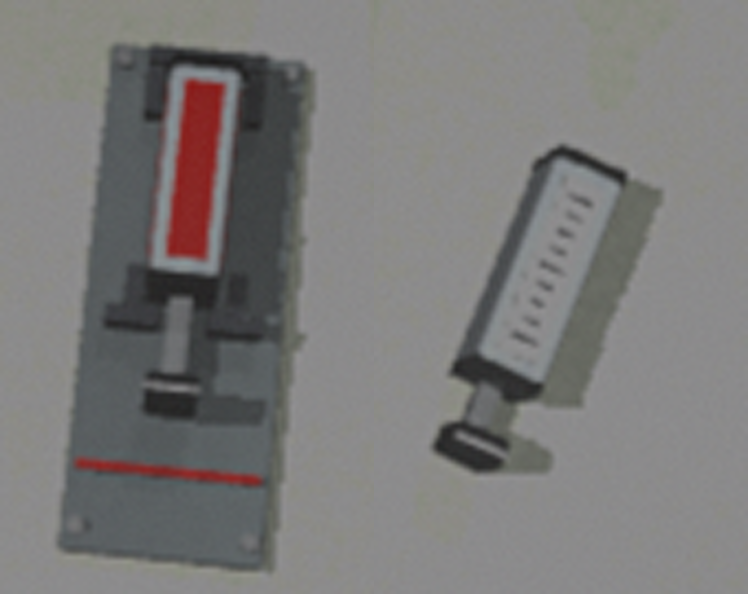

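Run:
```python
from h import *
d=vision.read_camera("top");f=d["frame"]
for p in [(470,225),(463,240),(500,230),(440,230),(318,150),(345,225),(454,265),(452,268),(457,240)]: print(p,f[p[1],p[0]])
# plate corners (from crop)
w=cast(d,[(325.5,115.2),(370.9,119.8),(361.4,234.5),(313.6,229.5)],.01)[:,:2]
print(w.round(4).tolist(),w.mean(0)); L=(w[0]+w[1]-w[2]-w[3])/2; print(np.linalg.norm(L),np.degrees(np.arctan2(L[1],L[0])),np.linalg.norm(w[0]-w[1]),np.linalg.norm(w[2]-w[3]))
g=lambda x,y:(430+(x-374)/4.4,165+y/4.4)
s=cast(d,[g(625,180),g(548,382),g(560,160),g(487,357)],.044)[:,:2]; t=cast(d,[g(455,427),g(507,448)],.046)[:,:2]
print("top corners",s.round(4).tolist(),"tab line",t.round(4).tolist(),t.mean(0))
for a,b in((0,1),(2,3)): v=s[a]-s[b];print(np.linalg.norm(v),np.degrees(np.arctan2(v[1],v[0])))
a=np.r_[s.mean(0)-t.mean(0)];print("axis",np.degrees(np.arctan2(a[1],a[0])),np.linalg.norm(a))
```

```text
(470, 225) [110 108 109]
(463, 240) [125 124 125]
(500, 230) [140 139 140]
(440, 230) [140 140 138]
(318, 150) [140 139 139]
(345, 225) [ 93  98 100]
(454, 265) [108 108 110]
(452, 268) [47 47 47]
(457, 240) [136 142 141]
[[0.737, -0.0027], [0.7259, -0.1158], [0.4389, -0.0896], [0.4498, 0.0228]] [ 0.58789518 -0.04634444]
0.28821586175236835 -5.141580758627019 0.11358648937927665 0.1129310469850985
top corners [[0.5032, -0.377], [0.3974, -0.3302], [0.5136, -0.3436], [0.4099, -0.2996]] tab line [[0.374, -0.2808], [0.3636, -0.3067]] [ 0.36880496 -0.29373569]
0.11570953254049969 -23.879377724777125
0.11262288171748301 -22.993429758065744
axis -26.71705888465142 0.0976158008478367
```

Run:
```python
from h import *
d=vision.read_camera("top");fs=np.mean([vision.read_camera("top")["frame"].astype(float) for _ in range(4)],0)
u=np.radians(-5.2);ex=np.array([np.cos(u),np.sin(u)]);ey=np.array([-ex[1],ex[0]])
def sample(o,X,Y,z,ex=ex,ey=ey):
    P=np.array([[*(o+x*ex+y*ey),z] for x in X for y in Y]);p=proj(d,P).astype(np.float32)
    return cv2.remap(fs.astype(np.float32),p[:,:1].copy(),p[:,1:].copy(),cv2.INTER_LINEAR).reshape(len(X),len(Y),3)
o=np.array([.6457,-.0475])
Y=np.arange(-70,71,2.)/1000
for x0,x1 in((-.197,-.165),(-.135,-.115)):
    p=sample(o,np.linspace(x0,x1,12),Y,.01).mean(0);print(x0);print([(int(y*1000),int(a.mean()),int(round(a[2]-a[0]))) for y,a in zip(Y,p) if abs(y)>.042])
X=np.arange(-215,-190,1.5)/1000
p=sample(o,X,np.linspace(-.04,.04,20),.01).mean(1);print([(round(x*1000,1),int(a.mean())) for x,a in zip(X,p)])
X=np.arange(76,100,1.5)/1000
p=sample(o,X,np.r_[-.05:-.038:5j,.038:.05:5j],.01).mean(1);print([(round(x*1000,1),int(a.mean())) for x,a in zip(X,p)])
# red line rows
X=np.arange(-175,-140,1.)/1000
p=sample(o,X,np.linspace(-.04,.04,20),.013).mean(1);i=p[:,0]-p[:,1];i=np.clip(i,0,None);i[i<8]=0;print("line x",(i*X).sum()/i.sum())
p=sample(o,[(i*X).sum()/i.sum()],Y,.013)[0];print([(int(y*1000),int(a[0]-a[1])) for y,a in zip(Y,p) if abs(y)>.04])
# good gauge
u=np.radians(-24.);ex=np.array([np.cos(u),np.sin(u)]);ey=np.array([-ex[1],ex[0]])
o=np.array([.456,-.337]);Y=np.arange(-30,31,2.)/1000
for x0,x1 in((-.04,-.01),(.01,.04)):
    p=sample(o,np.linspace(x0,x1,12),Y,.044,ex,ey).mean(0).mean(1);print(x0,[(int(y*1000),int(a)) for y,a in zip(Y,p)])
X=np.arange(-80,81,2.5)/1000
p=sample(o,X,np.linspace(-.008,.008,8),.044,ex,ey).mean(1).mean(1);print([(x*1000,int(a)) for x,a in zip(X,p) if abs(x)>.05])
```

```text
-0.197
[(-70, 138, -2), (-68, 138, -2), (-66, 139, -2), (-64, 138, -2), (-62, 123, -3), (-60, 107, -4), (-58, 97, -5), (-56, 90, -2), (-54, 88, 3), (-52, 94, 7), (-50, 99, 7), (-48, 100, 6), (-46, 100, 6), (-44, 99, 7), (44, 96, 6), (46, 98, 6), (48, 98, 6), (50, 96, 6), (52, 96, 6), (54, 107, 2), (56, 126, -1), (58, 138, -2), (60, 139, -1), (62, 139, -1), (64, 138, -2), (66, 138, -2), (68, 139, -1), (70, 139, 0)]
-0.135
[(-70, 138, 0), (-68, 138, -1), (-66, 139, -1), (-64, 134, -2), (-62, 119, -3), (-60, 104, -5), (-58, 98, -6), (-56, 90, -2), (-54, 91, 4), (-52, 94, 7), (-50, 94, 7), (-48, 89, 7), (-46, 86, 6), (-44, 85, 6), (44, 93, 7), (46, 93, 7), (48, 92, 7), (50, 92, 7), (52, 93, 6), (54, 106, 1), (56, 126, -1), (58, 137, -2), (60, 139, -2), (62, 138, -2), (64, 138, -2), (66, 138, -1), (68, 138, -1), (70, 138, -1)]
[(np.float64(-215.0), 139), (np.float64(-213.5), 139), (np.float64(-212.0), 139), (np.float64(-210.5), 138), (np.float64(-209.0), 137), (np.float64(-207.5), 137), (np.float64(-206.0), 137), (np.float64(-204.5), 133), (np.float64(-203.0), 116), (np.float64(-201.5), 9
[... 1510 characters left out ...]
, (14, 137), (16, 138), (18, 137), (20, 126), (22, 99), (24, 80), (26, 77), (28, 82), (30, 108)]
[(np.float64(-80.0), 103), (np.float64(-77.5), 103), (np.float64(-75.0), 101), (np.float64(-72.5), 85), (np.float64(-70.0), 63), (np.float64(-67.5), 52), (np.float64(-65.0), 49), (np.float64(-62.5), 47), (np.float64(-60.0), 55), (np.float64(-57.5), 102), (np.float64(-55.0), 135), (np.float64(-52.5), 137), (np.float64(52.5), 138), (np.float64(55.0), 135), (np.float64(57.5), 99), (np.float64(60.0), 54), (np.float64(62.5), 58), (np.float64(65.0), 111), (np.float64(67.5), 138), (np.float64(70.0), 140), (np.float64(72.5), 139), (np.float64(75.0), 138), (np.float64(77.5), 138), (np.float64(80.0), 138)]
```

```bash
cat >> h.py <<'E'
from scipy.spatial.transform import Rotation as Ro
def down(yaw):
    y=np.array([-np.sin(yaw),np.cos(yaw),0]);z=np.array([0,0,-1.])
    return Ro.from_matrix(np.c_[np.cross(y,z),y,z]).as_quat()
SY=np.radians(-5.2);SEAT=np.array([.6463,-.0475])
EX=np.array([np.cos(SY),np.sin(SY)])
def st(tag):
    o=get_obs();print(tag,round(o["time_s"],2),o["position"].round(4),o["wrist_force"].round(1),round(o["gripper_width"],4),round(o["grip_force"],1),"j",np.round(o["joint_pos"],2))
def at(xy,z):return np.array([xy[0],xy[1],z])
E
python3 - <<'E'
from h import *
g=np.array([.6497,-.0469]); q=down(SY)
bot.reach(at(g,.16),q);st("above")
bot.servo_line(at(g,.039),velocity=.15);st("down")
hand.move_gripper(.03,60);st("grip")
bot.servo_line(at(g,.16),velocity=.15);st("lift")
B=np.array([.456,.320]);by=np.radians(-12.1);b=B+.022*np.array([np.cos(by),np.sin(by)])
bot.reach(at(b,.17),down(by));st("bin")
cv2.imwrite("pics/t1.png",vision.read_camera("top")["frame"][:,:,::-1])
E
```

```text
above 3.03 [ 0.6498 -0.0461  0.1601] [ 0.9  0.7 -0.2] 0.0855 0.0 j [-0.07  0.48  1.65  0.    1.01 -1.55]
down 3.99 [ 0.6504 -0.0469  0.0398] [-0.  -0.2  0.3] 0.0854 0.0 j [-0.07  0.64  1.7  -0.    0.8  -1.55]
grip 4.5 [ 0.6502 -0.0468  0.0398] [-0.7  1.4  6.3] 0.0374 62.0 j [-0.07  0.64  1.7   0.    0.8  -1.55]
lift 5.46 [ 0.6489 -0.0469  0.1589] [-1.1 -1.1 -4.1] 0.0372 60.8 j [-0.07  0.48  1.65 -0.    1.01 -1.55]
bin 6.95 [0.4781 0.3148 0.1699] [ 0.2 -0.3 -3.7] 0.0374 60.7 j [ 0.58  0.36  1.82 -0.    0.96 -0.78]
```

View pics/t1.png

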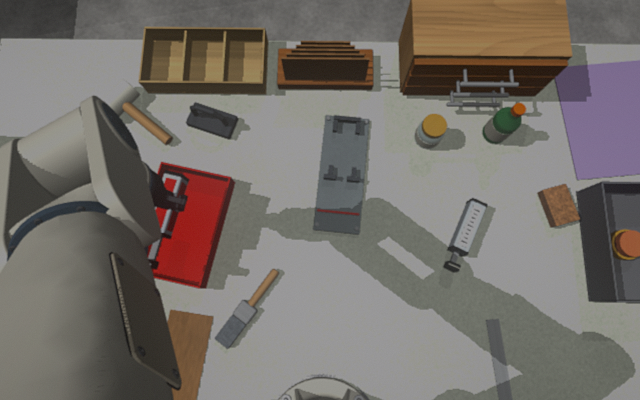

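The reject gauge is held over the bin, around (165,220). The stand at about (342,175) is empty, and the good gauge is still at (466,235).

Run:
```python
from h import *
B=np.array([.456,.320]);by=np.radians(-12.1);b=B+.022*np.array([np.cos(by),np.sin(by)])
bot.servo_line(at(b,.038),velocity=.15);st("down")
hand.move_gripper(.06);bot.dwell(.2);st("rel")
bot.servo_line(at(b,.18),velocity=.2)
gy=np.radians(-24.6);g=np.array([.4573,-.334])
hand.move_gripper(.085)
bot.reach(at(g,.16),down(gy));st("above good")
d=vision.read_camera("scene");cv2.imwrite("pics/s2.png",d["frame"][:,:,::-1])
bot.servo_line(at(g,.031),velocity=.12);st("down")
hand.move_gripper(.03,60);st("grip")
bot.servo_line(at(g,.16),velocity=.15);st("lift")
s=SEAT
bot.reach(at(s,.16),down(SY));st("above seat")
cv2.imwrite("pics/t2.png",vision.read_camera("top")["frame"][:,:,::-1])
f=vision.read_camera("scene")["frame"];cv2.imwrite("pics/s3.png",cv2.resize(np.vstack([d["frame"][120:290,180:480],f[120:290,180:480]]),None,fx=1.75,fy=1.75)[:,:,::-1])
```

```text
down 8.03 [0.4782 0.3157 0.0388] [-0.3  0.  -3.4] 0.0376 60.7 j [ 0.58  0.55  1.89  0.    0.7  -0.78]
rel 8.58 [0.4776 0.3155 0.0381] [-0.3  0.2 -0.9] 0.0603 0.0 j [ 0.58  0.55  1.89 -0.    0.7  -0.78]
above good 12.13 [ 0.4578 -0.3333  0.16  ] [-0.4  0.  -1.1] 0.0849 0.0 j [-0.63  0.36  1.84  0.    0.94 -1.77]
down 13.41 [ 0.4578 -0.3343  0.0317] [-0.   0.  -0.1] 0.085 0.0 j [-0.63  0.55  1.9   0.    0.68 -1.77]
grip 13.91 [ 0.4576 -0.3341  0.0316] [-1.2  0.9  4.4] 0.0373 61.5 j [-0.63  0.55  1.9   0.    0.68 -1.77]
lift 14.92 [ 0.4566 -0.3335  0.159 ] [ 0.1 -0.6 -5.6] 0.0372 60.5 j [-0.63  0.36  1.84 -0.    0.94 -1.77]
above seat 16.21 [ 0.6457 -0.0487  0.1597] [ 0.4 -0.8 -4.3] 0.0371 60.6 j [-0.08  0.48  1.66 -0.    1.01 -1.56]
```

View pics/s3.png

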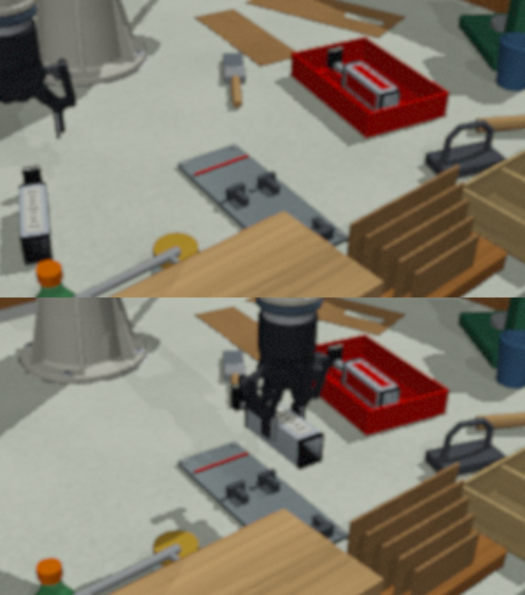

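View pics/t2.png

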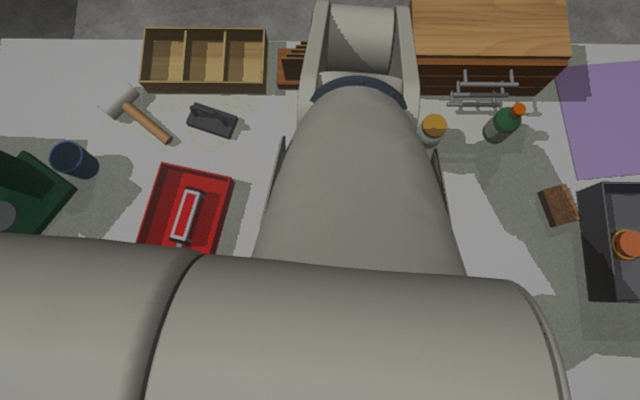

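The reject gauge lies flat in the bin at about (187,213) in the top view. The good gauge is held level with its tab towards the robot, so I'll seat it with a force guard.

Run:
```python
from h import *
s=SEAT
bot.servo_line(at(s,.066),velocity=.12);st("pre");w0=get_obs()["wrist_force"][2]
for z in(.058,.050,.045,.0425):
    bot.servo_line(at(s,z),velocity=.05);st(z)
    if get_obs()["wrist_force"][2]-w0>8: print("contact");break
else:
    hand.move_gripper(.06);bot.dwell(.2);st("rel")
    bot.servo_line(at(s,.14),velocity=.2)
    bot.reach(np.array([.45,.25,.25]),down(SY))   # aside for the top view
    d=vision.read_camera("top");f=d["frame"];st("aside")
    a=cv2.resize(f[105:240,300:385],None,fx=4.4,fy=4.4,interpolation=cv2.INTER_CUBIC)
    cv2.imwrite("pics/t3.png",a[:,:,::-1])
```

```text
pre 17.24 [ 0.6469 -0.0476  0.0667] [-0.9 -0.2 -3.8] 0.0369 60.5 j [-0.08  0.59  1.7  -0.    0.84 -1.56]
0.058 17.55 [ 0.6461 -0.0475  0.0579] [-0.7 -0.3 -4.9] 0.0367 60.5 j [-0.08  0.61  1.71  0.    0.83 -1.56]
0.05 17.86 [ 0.6459 -0.0475  0.0495] [ 0.9 -0.1 -4.3] 0.0373 60.5 j [-0.08  0.62  1.71 -0.    0.81 -1.56]
0.045 18.11 [ 0.646  -0.0475  0.0446] [-0.2 -1.2 -5.2] 0.0372 60.6 j [-0.08  0.62  1.71 -0.    0.81 -1.56]
0.0425 18.36 [ 0.6462 -0.0475  0.0424] [-0.2  0.2 -4.6] 0.0372 60.6 j [-0.08  0.63  1.71  0.    0.8  -1.56]
rel 18.91 [ 0.6464 -0.0475  0.0427] [ 0.8 -0.2 -1.1] 0.0601 0.0 j [-0.08  0.63  1.71  0.    0.8  -1.56]
aside 20.99 [0.4506 0.2493 0.2495] [ 0.8 -0.1 -0. ] 0.0601 0.0 j [ 0.5   0.18  1.86 -0.    1.1  -0.98]
```

View pics/t3.png

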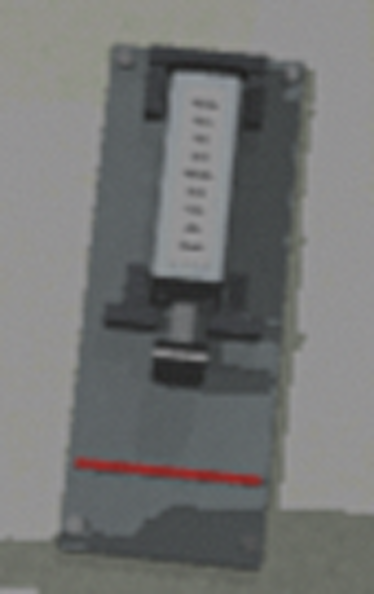

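```bash
cat >> h.py <<'E'
def tabline(d,fs,guess,z=.056,hw=.012):
    """bright line across the tab: (x,y) in seat axes"""
    ey=np.array([-EX[1],EX[0]])
    X=np.arange(guess-hw,guess+hw,.0005);Y=np.arange(-.022,.0221,.0005)
    def samp(X,Y):
        P=np.array([[*(SEAT+x*EX+y*ey),z] for x in X for y in Y]);p=proj(d,P).astype(np.float32)
        return cv2.remap(fs.astype(np.float32),p[:,:1].copy(),p[:,1:].copy(),cv2.INTER_LINEAR).reshape(len(X),len(Y),3).mean(2)
    a=samp(X,np.arange(-.01,.0101,.001)).mean(1)
    i=int(np.argmax(a*(abs(X-guess)<hw)));w=np.clip(a-(a.max()+a.min())/2,0,None)*(abs(X-X[i])<.005)
    x=(w*X).sum()/w.sum()
    return x,a.round(),samp([x],Y)[0].round()
E
python3 - <<'E'
from h import *
d=vision.read_camera("top");fs=np.mean([vision.read_camera("top")["frame"].astype(float) for _ in range(3)],0)
x,a,y=tabline(d,fs,-.100);print("tab x",x);print(a[::2].astype(int));print(y[::4].astype(int))
c=cast(d,(300+181.5/4.4-.4,105+351/4.4-.4),.056)[0,:2]-SEAT;print("manual",c@EX,c@[-EX[1],EX[0]])
c,s_,_=rect(d,masks(fs.astype(np.uint8))["red"],(310,200,370,222),.013);c=c-SEAT;print("mark",c@EX,c@[-EX[1],EX[0]])
E
```

```text
tab x -0.10038821371313508
[ 41  41  42  42  42  42  43  46  56  76 100 115 115 102  85  66  52  49
  60  74  84  91  93  93]
[ 77  66  67  80 102 118 121 117 112 106 110 112 111 117 125 129 126 117
 105  95  92  91  91]
manual -0.0983199627034427 -0.0010348670788773984
mark -0.1547765664221612 0.00018751078447392337
```

Run:
```python
from h import *
ey=np.array([-EX[1],EX[0]]);q=down(SY)
t=SEAT-.1004*EX-.0005*ey;z=.041
hand.move_gripper(.06)
bot.reach(at(t,.14),q)
bot.servo_line(at(t,z),velocity=.12);st("down")
hand.move_gripper(.02,50);bot.dwell(.3);st("grip")
p0=get_obs()["position"][:2]
m=t-.0545*EX
bot.servo_line(at(m,z),velocity=.03);bot.dwell(.3);st("drawn")
p=get_obs()["position"][:2];print("drawn by",(p0-p)@EX)
d=vision.read_camera("scene");cv2.imwrite("pics/s4.png",np.hstack([cv2.resize(x[170:280,260:390],None,fx=5,fy=5,interpolation=cv2.INTER_CUBIC) for x in [d["frame"]]])[:,:,::-1])
print("pred mark/tab px in crop",((proj(d,[at(SEAT-.1548*EX+k*ey,.013) for k in(-.05,.05)])-[260,170])*5).round(),((proj(d,[at(SEAT-.1549*EX+k*ey,.056) for k in(-.014,.014)])-[260,170])*5).round())
```

```text
down 23.62 [ 0.5468 -0.0388  0.0416] [-0.5  0.2  1.3] 0.0599 0.0 j [-0.07  0.52  1.94  0.    0.68 -1.55]
grip 24.3 [ 0.5467 -0.0389  0.0417] [-0.8  0.8  6.3] 0.0271 50.5 j [-0.07  0.52  1.94 -0.    0.68 -1.55]
drawn 26.57 [ 0.4927 -0.0341  0.0412] [ 6.1 -1.7  4.3] 0.0273 50.2 j [-0.07  0.46  2.06 -0.    0.62 -1.55]
drawn by 0.05426793165235121
pred mark/tab px in crop [[151. 246.]
 [305. 191.]] [[207. 158.]
 [251. 144.]]
```

View pics/s4.png

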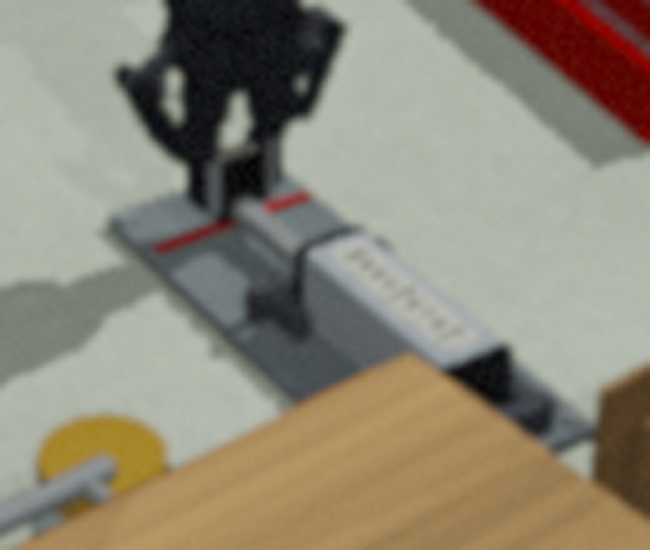

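The slide is drawn 54.3 mm with a pull of about 6 N. The red line in the crop runs from (155,248) to (308,198), within a pixel of where I predicted it, and the tab sits over it. I'll hold, then ease it home.

Run:
```python
from h import *
ey=np.array([-EX[1],EX[0]]);t=SEAT-.1004*EX-.0005*ey;z=.041
bot.dwell(2.8);st("held")
bot.servo_line(at(t-.006*EX,z),velocity=.025);st("near")
for k in(-.004,-.002,0,.001):
    bot.servo_line(at(t+k*EX,z),velocity=.015);bot.dwell(.2);st(k)
hand.move_gripper(.05);bot.dwell(.3);st("rel")
bot.servo_line(at(t,.15),velocity=.15)
bot.reach(np.array([.45,.25,.25]),down(SY));st("aside")
d=vision.read_camera("top");f=d["frame"]
x,a,y=tabline(d,f,-.098);print("tab x",x)
cv2.imwrite("pics/t5.png",f[:,:,::-1])
a=cv2.resize(f[105:240,300:385],None,fx=4.4,fy=4.4,interpolation=cv2.INTER_CUBIC)
s=vision.read_camera("scene")["frame"][170:305,260:345]
cv2.imwrite("pics/t5c.png",np.hstack([a,cv2.resize(s,None,fx=4.4,fy=4.4)])[:,:,::-1])
```

```text
held 29.42 [ 0.4927 -0.0341  0.0412] [ 6.2 -0.9  4.5] 0.0274 50.3 j [-0.07  0.46  2.06 -0.    0.62 -1.55]
near 31.51 [ 0.5405 -0.0383  0.0415] [ 2.5  0.4 10.3] 0.0275 50.9 j [-0.07  0.51  1.95  0.    0.68 -1.55]
-0.004 31.99 [ 0.5425 -0.0385  0.0415] [2.8 0.5 9.3] 0.0275 51.0 j [-0.07  0.51  1.95  0.    0.68 -1.55]
-0.002 32.48 [ 0.5445 -0.0387  0.0415] [ 3.3 -0.4 10.3] 0.0273 51.0 j [-0.07  0.52  1.95  0.    0.68 -1.55]
0 32.96 [ 0.5464 -0.0389  0.0415] [ 3.1 -0.7 10.6] 0.0273 51.1 j [-0.07  0.52  1.94  0.    0.68 -1.55]
0.001 33.41 [ 0.5466 -0.0389  0.0415] [-1.2  0.2 14. ] 0.0273 51.6 j [-0.07  0.52  1.94  0.    0.68 -1.55]
rel 34.06 [ 0.5472 -0.039   0.0409] [0.2 0.7 0.5] 0.05 0.0 j [-0.07  0.52  1.94  0.    0.68 -1.55]
aside 36.15 [0.4502 0.2492 0.2494] [-0.6 -0.3 -1. ] 0.05 0.0 j [ 0.5   0.18  1.86 -0.    1.1  -0.98]
tab x -0.100426320534257
```

View pics/t5c.png

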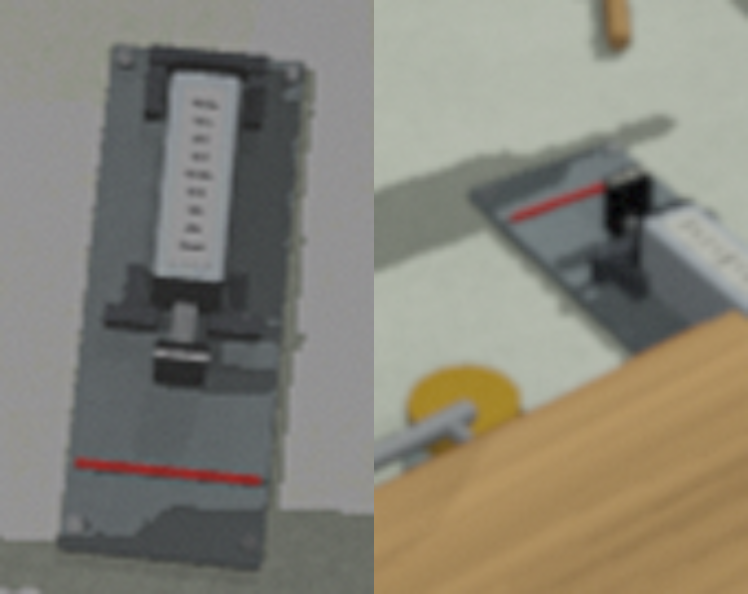

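View pics/t5.png

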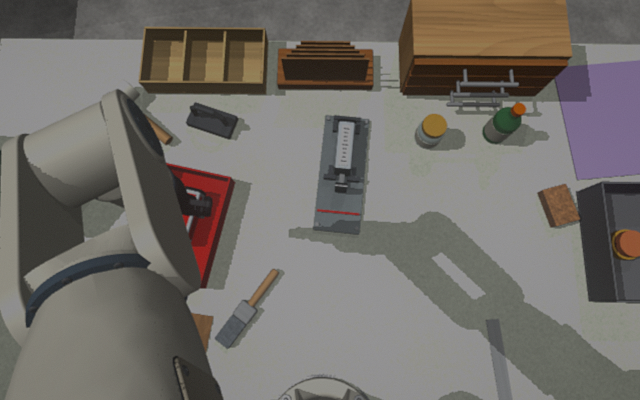

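The gauge is seated with its tab home: the white line is at about (341,185), the same as before the draw. The weight at (213,121) and the jar at (433,130) haven't moved.

```bash
python3 -c "
from workcell import hand_in
print(hand_in())"
```

```text
the job is handed in; nothing more can be done
None
```

The job is handed in, after about 36 s on the robot's clock: the faulty gauge is in the reject bin, and the good gauge was drawn about 54 mm to the red line (placed by measurement, since the tab's white line was not clearly visible while gripped), held for over two seconds, eased home and left seated in the stand.

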